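# Open the sprung jaw of a tile holder and slide the tile in

### The job

Get the tile holder loaded: push the yellow sprung jaw open (it has an upright tab to push on) to the end of its travel, and let it go so that it springs back and latches half open on its stop pin. Then push the red granite tile along the plate, between the blue fence and the jaw, until it is fully home against the back stop. Only push, gently: never pinch or squeeze the jaw or the tile, never lift the tile, and leave the felt wheel, the marker pen and the wooden wedge where they are.

Things in the scene. Friction and masses are not known exactly. Their poses are not given: they have to be found in the camera images.
- holder: tile holder, fixed. Origin on the table top under it; +x is the way the tile is pushed in, +y the way the jaw opens. Aluminium plate 12 mm thick, x -111 to 73, y -56 to 60 mm, with an arm under the latch (x -13 to 69) to y 160. Blue fence: inner face at y -34, x -10 to 60, top 30 mm above the table, its flared entry reaching to x -36, y -58
- home (a point): where the middle of the tile's underside lies when it is fully home: on the plate, x 30, y 1 mm of the holder (y may differ by 6 mm, the slot is wider than the tile), axes as the holder's. The blue back stop's face is 28 mm beyond it (holder x 58), its top 26 mm above the table
- pin_knob (a point): black knob of the stop pin, 73 mm above the table (lifts 9 mm as the jaw's tooth passes), on the blue latch bridge (holder x -9 to 65, y 86 to 110 mm, top 55 mm). It works by itself
- jaw (a joint): jaw opening in m along the holder's +y: 0 shut, 0.044 end of travel. A spring shuts it (4 N at 0, 10 N at the end, up to 4 N more while it lifts the stop pin at 0.005 to 0.025). Past about 0.026 the pin drops behind a tooth: let go there or beyond, it springs back and rests on the pin at about 0.025 (latched). Let go earlier it shuts and can be pushed again
- jaw_head: yellow sliding jaw. Frame as the holder's when shut, moving along +y. Block x -6 to 58, y 12 to 40 mm, top 31 mm above the table, flared entry at its front to x -26, y 38; on it an upright tab x 13 to 43, y 14 to 26, top 63 mm. Shut, it is 46 mm from the fence (too narrow for the tile), latched 71 mm. Before the tab's inner face all is free above 31 mm
- tab_face (a point): centre of the black pad on the tab's inner face (towards the fence, -y of the holder), 53 mm above the table, moving with the jaw; push here along the holder's +y
- tile: red granite sample tile 56 x 56 x 10 mm, 75 to 150 g, loose on the base plate before the slot between fence and jaw. Origin at the centre of its underside, 12 mm above the table, z up, x and y along its edges within 0.2 rad of the holder's. It may stand up to 11 mm to one side of the slot's middle: centre it with a push on its side edge first, or it may catch on an entry flare and push the jaw
- felt_wheel: cream felt polishing wheel, 60 mm across, 25 mm high, loose on the table to the left of the plate's front part; origin at the centre of its underside. Not to be moved
- marker_pen: black marker pen, 128 mm long, 19 mm high, loose on the table to the right of the fence; origin at the centre of its underside. Not to be moved
- wedge_1: wooden wedge 75 x 30 x 22 mm, loose on the table to the right of the plate's front part; origin at the centre of its underside. Not to be moved
Mind the look-alikes: they are no part of the job. There is more than one size of the tile; the one meant has the size given above.

How it is judged (in metres and radians):
On the way, in this order (a step that is already met when the one before it is completed fails the run):
1. the jaw has been pushed to within 8 mm of the end of its travel (0.044) (value of joint jaw above 0.036 m), for 0.05 s.
2. the jaw, no longer touched, rests latched half open (0.022 to 0.028), the tile not yet in (value of joint jaw between 0.022 and 0.028 m and contact force between the fingers and jaw_head below 0.1 N and x of tile in the frame of holder below 0 m), for 0.2 s.
At the end, for the whole second after the job is handed in: The jaw rests latched half open on its stop pin (joint 0.022 to 0.028); the tile lies flat and still on the plate between fence and jaw, within 4 mm of the back stop (value of joint jaw between 0.022 and 0.028 m and x of tile in the frame of holder between 0.026 and 0.033 m and y of tile in the frame of holder between -0.009 and 0.012 m and z of tile in the frame of holder below 0.014 m and angle between tile's own z axis and vertical below 0.08 rad and linear speed of tile below 0.01 m/s); the robot touches nothing.
It fails at once if the tile is lifted more than 8 mm off the plate, or tipped (height (world z) of tile above 0.02 m or angle between tile's own z axis and vertical above 0.25 rad).
It fails at once if the jaw is pinched or pushed too hard (more than 35 N) (contact force between the fingers and jaw_head above 35 N).
It fails at once if the tile is pinched or pushed too hard (more than 35 N) (contact force between the fingers and tile above 35 N).
It fails at once if the felt wheel, marker pen or wedge is moved more than 15 mm (distance of any of felt_wheel, marker_pen, wedge_1 from where it was at the start of the episode above 0.015 m).
It also fails if it takes over 67 s, if anything falls off the work surface, if the arm or the gripper's body presses on something with over 40 N, if the wrist force passes 120 N, or if a joint passes its speed limit or range.

### The arm

A 6-joint arm with a two-finger parallel gripper is mounted at the origin on a cart in front of the work surface, level with it; the furniture and walls round the work are solid. World frame = base frame: x ahead of the robot, y to its left, z up, the work surface at z = 0. Lengths are in mm, angles in rad, forces in N, time in s.
With the tool pointing down it reaches from about 275 to 725 mm from the base axis. Payload 15.9 kg.
Tool frame: the origin (TCP) lies on the centre line of the jaws, within the pads' length; the fingertips stand 25 mm ahead of it and the grasp point (between the pads) lies 6 mm ahead of it; z points along the fingers, y is the line along which they close (so a half turn about z gives the same grasp; the last joint's range is limited). The gripper opens to 85 mm and grips with 20 to 120 N. Pads are 22 mm wide; open, the fingers measure 114 mm over their backs; the gripper's body (76 mm by 85 mm) begins 54 mm behind the grasp point. The pads swing forward as they close: fully open they stand 13 mm farther back than shut.
Start: joints at [-1.266, 0.213, -0.034, 1.323, 0, 1.571], TCP at [150.045, -476.94, 256.306] pointing down, gripper open.
Joint ranges: [-2.98, 2.98], [-0.74, 1.72], [-1.14, 1.35], [-2.1, 2.04], [-1.57, 1.44], [-3.14, 3.14]. Speed limits (rad/s): [1.89, 1.89, 2.39, 2.57, 3.14, 3.14].

### API

Orientations are given as [roll, pitch, yaw] about the fixed x, y, z axes, in that order (R = Rz(yaw) Ry(pitch) Rx(roll)).
In Python, from workcell import * gives the robot as it stands.
- The arm moves only by the tool step_arm, never from a script. Its argument "moves" is a list of rows, each an object of numbers: "wx", "wy", "wz": the turn, a rotation vector about the tool's x, y, z in degrees; "x", "y", "z": the shift along the tool's x, y, z in m; "fingers": the finger opening in m, from 0 to 0.0854. In form: [{"wx": .., "wy": .., "wz": .., "x": .., "y": .., "z": .., "fingers": ..}, ...]. A call has 1 to 5 rows; each row is the pose to reach, as a shift and turn from the pose commanded when the call began, along the tool's axes at that moment; what a row does not reach only later rows make up. A row lasts 1/12 s, in which the tool goes at most 41.7 mm and 7.16 degrees, less where a joint would pass 70% of its speed; a pose out of reach is approached as far as the arm can. A call with a gripper value outside its range is refused whole. The fingers move at their own pace and stop on an object; the grip force is fixed at half the most. Time passes only in rows, so rows that repeat a pose let the fingers close. It gives the time, the measured TCP pose, the force, the opening and the grip force at its end, in the units of the state.
- sense(): the state, without advancing time (a new reading comes with each control period).
- get_image(name): name is "side" or "top"; returns the picture (420x560x3 uint8, red, green, blue); there is no depth.
- camera_params(name): a dict with "camera_matrix" (3x3 intrinsics, pixels), "k1" (the pictures are not rectified: a ray, as slopes to the right and down, at radius r is drawn at 1 + k1 r^2 times it, then the intrinsics apply), "pose" (4x4, takes a point from camera to world coordinates). Camera axes: x right, y down, z forward; pixel columns grow to the right and rows downward; lengths in mm; the calibration is good to about 2 mm. A picture is of the moment at which its call begins. camera_params takes no time and is no camera call.
- close_job(): hands the job in; it is judged then, once.
The state is a dict: "t": time; "qpos": joint angles; "joint_vel": joint speeds; "joint_efforts": joint torques, N m; "tcp_pos": TCP position; "orientation": TCP orientation; "contact_force": force on the tool from outside, world axes, zero at the start; "wrist_torque": the same for the moment, N m; "grip_width": opening from 0.0 (shut) to 1.0 (fully open); "gripper_force": force on a finger pad.
Only numpy, scipy, OpenCV 4.12 (cv2) and the standard library are available. Lean on these libraries where they do the work, as an engineer would, in place of code of your own. Each camera call takes 0.05 s, during which the arm holds its last target. There are 200 camera calls.

## Working session

There is one attempt and no reset: what is moved stays moved. The work goes in short steps, Python scripts to look and compute and a tool call to move; the robot and the scene stay as the last step left them, time stands still between calls to the robot, and variables do not carry over. Pictures are saved under pics/ and viewed, at most 10 in all, crops included, and the job is handed in when it is done.

Besides the shell and the picture viewer there is one more tool, called after "Request:" as a command line: name --argument value ..., lists and objects as JSON in quotes. step_arm: Moves the arm, as the interface text tells. Its arguments: {"type":"object","properties":{"moves":{"type":"array"}},"required":["moves"]}

```bash
ls; mkdir -p pics
python3 - <<'E'
from workcell import *
import cv2,numpy as np
for n in("top","side"):
    cv2.imwrite(f"pics/{n}0.png",cv2.cvtColor(get_image(n),cv2.COLOR_RGB2BGR))
    p=camera_params(n);print(n,p["camera_matrix"],p["k1"],np.round(p["pose"],3))
s=sense();print(s)
E
```

```text
pics
top [[494.4064228    0.         282.55909723]
 [  0.         494.4064228  207.99964823]
 [  0.           0.           1.        ]] -0.01500931921427718 [[ 2.90000e-02 -9.97000e-01  6.90000e-02  4.84978e+02]
 [-1.00000e+00 -2.90000e-02 -4.00000e-03  7.11300e+00]
 [ 6.00000e-03 -6.90000e-02 -9.98000e-01  1.06847e+03]
 [ 0.00000e+00  0.00000e+00  0.00000e+00  1.00000e+00]]
side [[462.25708293   0.         275.61825738]
 [  0.         462.25708293 209.75223198]
 [  0.           0.           1.        ]] -0.08120820889834342 [[ 9.99000e-01 -2.00000e-03  3.40000e-02  5.38167e+02]
 [-3.10000e-02 -4.78000e-01  8.78000e-01 -8.25729e+02]
 [ 1.40000e-02 -8.78000e-01 -4.78000e-01  5.20992e+02]
 [ 0.00000e+00  0.00000e+00  0.00000e+00  1.00000e+00]]
{'t': 0.1, 'qpos': array([-1.26598895e+00,  2.13287367e-01, -3.49754088e-02,  1.32351374e+00,
        5.48122021e-06,  1.57079841e+00]), 'joint_vel': array([ 0.00042584, -0.00270785,  0.00170341,  0.00043779,  0.00113752,
       -0.00113875]), 'joint_efforts': array([ 4.40360440e-03, -6.87250400e+01,  4.87805772e+01,  1.22134824e-02,
        2.09061418e-04,  3.89127263e-05]), 'tcp_pos': array([ 149.97172601, -476.68328867,  255.88373693]), 'orientation': array([-3.14061246e+00, -5.47917530e-06,  3.04805288e-01]), 'contact_force': array([-0.46576139,  0.81833475,  0.30406835]), 'wrist_torque': array([ 0.01717498,  0.01379816, -0.03179429]), 'gripper_force': 0.0, 'grip_width': 0.9981761030004874}
```

View pics/top0.png

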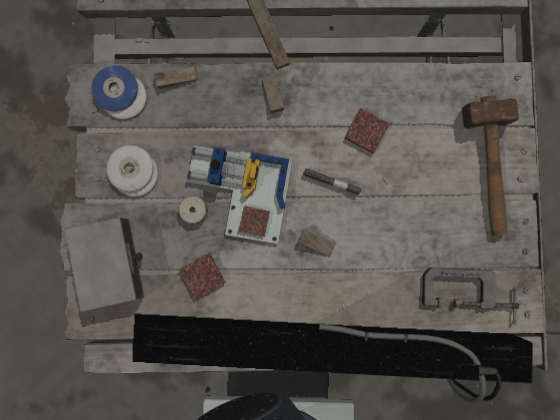

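View pics/side0.png

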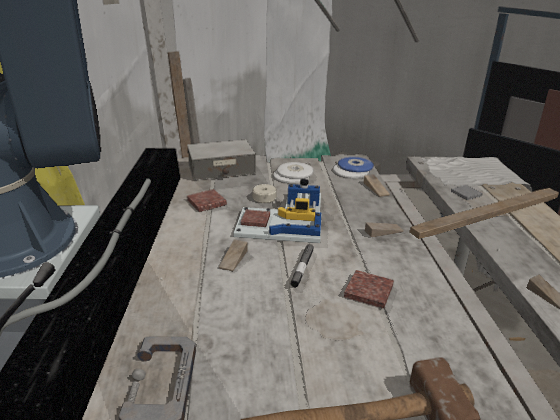

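The top view shows the holder at about (255,195), with its +x pointing up the image and +y pointing left. There are three red tiles, at (254,221), (367,131) and (202,276). The one meant is (254,221), because it lies on the plate in front of the slot and is smaller. The wheel is at (192,210), the pen at (332,182) and the wedge at (317,242).

```bash
cat > h.py <<'E'
from workcell import *
import cv2,numpy as np
def cast(n,uv,z):
    p=camera_params(n);uv=np.array(uv,float).reshape(-1,1,2)
    s=cv2.undistortPoints(uv,np.array(p["camera_matrix"]),np.array([p["k1"],0,0,0,0.])).reshape(-1,2)
    P=np.array(p["pose"]);d=np.c_[s,np.ones(len(s))]@P[:3,:3].T;o=P[:3,3]
    return (o+d*((z-o[2])/d[:,2])[:,None])[:,:2]
def big(mask):
    c,_=cv2.findContours(mask.astype(np.uint8),cv2.RETR_EXTERNAL,cv2.CHAIN_APPROX_NONE)
    return max(c,key=cv2.contourArea).reshape(-1,2)
def mask(im,col,win):
    h=cv2.cvtColor(im,cv2.COLOR_RGB2HSV).astype(int);H,S,V=h[...,0],h[...,1],h[...,2]
    m={"red":((H<10)|(H>170))&(S>70)&(V>40),"yel":(H>15)&(H<32)&(S>150)&(V>90),"blu":(H>100)&(H<125)&(S>120),
       "wht":(S<40)&(V>165),"blk":V<45}[col]
    w=np.zeros(m.shape,bool);x0,y0,x1,y1=win;w[y0:y1,x0:x1]=1
    return m&w
def rect(n,im,col,win,z):
    q=cast(n,big(mask(im,col,win)),z).astype(np.float32)
    return cv2.minAreaRect(q),q
E
python3 - <<'E'
from h import *
im=get_image("top")
for nm,col,win,z in(("tile","red",(235,200,275,240),22),("tileB","red",(340,100,395,160),10),("tileC","red",(170,250,230,305),10),("bridge","blu",(205,140,228,190),55),("fence","blu",(245,145,295,215),30),("jaw","yel",(235,150,265,200),31)):
    r,q=rect("top",im,col,win,z);print(nm,np.round(r[0]),np.round(r[1]),round(r[2],1),"box",np.round(cv2.boxPoints(r)).tolist())
r=big(mask(im,"wht",(215,145,300,250)));print("plate",cv2.boxPoints(cv2.minAreaRect(r)).tolist(),np.round(cast("top",cv2.boxPoints(cv2.minAreaRect(r)),12)).tolist())
c=cv2.resize(im[140:260,170:330],None,fx=5,fy=5,interpolation=cv2.INTER_CUBIC)
cv2.imwrite("pics/crop1.png",cv2.cvtColor(c,cv2.COLOR_RGB2BGR))
E
```

```text
tile [529.  63.] [55. 54.] 79.8 box [[498.0, 41.0], [550.0, 31.0], [560.0, 85.0], [507.0, 95.0]]
tileB [ 733. -175.] [72. 73.] 63.6 box [[684.0, -191.0], [750.0, -224.0], [782.0, -159.0], [716.0, -126.0]]
tileC [409. 171.] [73. 74.] 30.3 box [[359.0, 184.0], [396.0, 120.0], [459.0, 157.0], [421.0, 221.0]]
bridge [638. 142.] [27. 74.] 82.7 box [[600.0, 133.0], [673.0, 124.0], [677.0, 151.0], [603.0, 160.0]]
fence [635.  30.] [63. 63.] 81.8 box [[599.0, 3.0], [662.0, -6.0], [671.0, 57.0], [608.0, 66.0]]
jaw [618.  74.] [27. 82.] 82.5 box [[576.0, 66.0], [657.0, 55.0], [661.0, 82.0], [579.0, 93.0]]Traceback (most recent call last):
  File "<stdin>", line 5, in <module>
  File "h.py", line 10, in big
    return max(c,key=cv2.contourArea).reshape(-1,2)
           ~~~^^^^^^^^^^^^^^^^^^^^^^^
ValueError: max() iterable argument is empty
```

Run:
```python
from h import *
im=get_image("top")
c=cv2.resize(im[140:260,170:330],None,fx=5,fy=5,interpolation=cv2.INTER_CUBIC)
cv2.imwrite("pics/crop1.png",cv2.cvtColor(c,cv2.COLOR_RGB2BGR))
h=cv2.cvtColor(im,cv2.COLOR_RGB2HSV);print(h[235,240],h[195,270],h[250,240],h[210,228])
# predicted pixel of tab, pins
```

```text
[ 53   8 129] [ 75   3 157] [ 22  22 129] [ 21  26 100]
```

View pics/crop1.png

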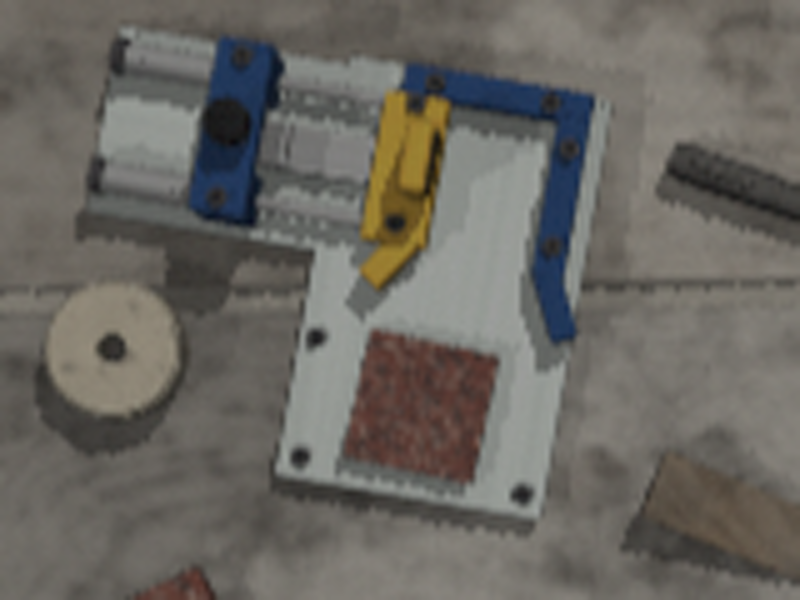

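The crop confirms it: the red tile at crop (420,405) measures 55x54 mm, while the other two are about 73 mm. The jaw is shut, with its tab at crop (420,150) and the wheel clear to the left.

From the bridge and jaw rectangles, the holder origin is about (597.6, 48.4) with yaw about -0.13. The tile is at about (-70, 5.6) in the holder frame.

Request:
step_arm --moves '[{"x": 0.035,"y": -0.02,"z": 0,"wz": 6,"fingers": 0},{"x": 0.07,"y": -0.04,"z": 0,"wz": 12,"fingers": 0},{"x": 0.105,"y": -0.06,"z": 0,"wz": 18,"fingers": 0},{"x": 0.14,"y": -0.08,"z": 0,"wz": 25,"fingers": 0},{"x": 0.175,"y": -0.1,"z": 0,"wz": 25,"fingers": 0}]'

```text
schema error: expected keys wx, wy, wz, x, y, z, fingers
```

Request:
step_arm --moves '[{"wx": 0,"wy": 0,"x": 0.035,"y": -0.02,"z": 0,"wz": 6,"fingers": 0},{"wx": 0,"wy": 0,"x": 0.07,"y": -0.04,"z": 0,"wz": 12,"fingers": 0},{"wx": 0,"wy": 0,"x": 0.105,"y": -0.06,"z": 0,"wz": 18,"fingers": 0},{"wx": 0,"wy": 0,"x": 0.14,"y": -0.08,"z": 0,"wz": 25,"fingers": 0},{"wx": 0,"wy": 0,"x": 0.175,"y": -0.1,"z": 0,"wz": 25,"fingers": 0}]'

```text
t: 0.62
tcp_pos: [284.4, -331.3, 256.3]
orientation: [3.141, 0.0, -0.139]
contact_force: [1.1, -1.0, -0.9]
grip_width: 0.296
gripper_force: 0.0
```

Request:
step_arm --moves '[{"wx": 0,"wy": 0,"wz": 0,"x": 0.023,"y": -0.032,"z": 0,"fingers": 0},{"wx": 0,"wy": 0,"wz": 0,"x": 0.046,"y": -0.064,"z": 0,"fingers": 0},{"wx": 0,"wy": 0,"wz": 0,"x": 0.069,"y": -0.096,"z": 0,"fingers": 0},{"wx": 0,"wy": 0,"wz": 0,"x": 0.092,"y": -0.128,"z": 0,"fingers": 0},{"wx": 0,"wy": 0,"wz": 0,"x": 0.115,"y": -0.16,"z": 0,"fingers": 0}]'

```text
t: 1.03
tcp_pos: [419.8, -187.1, 256.4]
orientation: [3.141, -0.0, -0.131]
contact_force: [0.4, -1.8, -0.6]
grip_width: 0.002
gripper_force: 0.0
```

Request:
step_arm --moves '[{"wx": 0,"wy": 0,"wz": 0,"x": 0.023,"y": -0.032,"z": 0.01,"fingers": 0},{"wx": 0,"wy": 0,"wz": 0,"x": 0.046,"y": -0.064,"z": 0.02,"fingers": 0},{"wx": 0,"wy": 0,"wz": 0,"x": 0.069,"y": -0.096,"z": 0.03,"fingers": 0},{"wx": 0,"wy": 0,"wz": 0,"x": 0.092,"y": -0.128,"z": 0.04,"fingers": 0},{"wx": 0,"wy": 0,"wz": 0,"x": 0.115,"y": -0.16,"z": 0.05,"fingers": 0}]'

```text
t: 1.45
tcp_pos: [553.4, -55.4, 205.7]
orientation: [-3.13, 0.0, -0.105]
contact_force: [0.5, 0.1, -0.6]
grip_width: 0.0
gripper_force: 0.0
```

Request:
step_arm --moves '[{"wx": 0,"wy": 0,"wz": 0,"x": 0.02,"y": -0.027,"z": 0.015,"fingers": 0},{"wx": 0,"wy": 0,"wz": 0,"x": 0.04,"y": -0.054,"z": 0.03,"fingers": 0},{"wx": 0,"wy": 0,"wz": 0,"x": 0.057,"y": -0.081,"z": 0.04,"fingers": 0},{"wx": 0,"wy": 0,"wz": 0,"x": 0.057,"y": -0.081,"z": 0.05,"fingers": 0},{"wx": 0,"wy": 0,"wz": 0,"x": 0.057,"y": -0.081,"z": 0.05,"fingers": 0}]'

```text
t: 1.87
tcp_pos: [616.0, -19.0, 154.5]
orientation: [-3.101, 0.004, -0.049]
contact_force: [-1.0, -0.1, -0.4]
grip_width: -0.002
gripper_force: 0.0
```

Request:
step_arm --moves '[{"wx": 0,"wy": 0,"wz": 0,"x": 0,"y": 0,"z": 0,"fingers": 0},{"wx": 0,"wy": 0,"wz": 0,"x": 0,"y": 0,"z": 0,"fingers": 0}]'

```text
t: 2.03
tcp_pos: [615.6, -20.0, 157.7]
orientation: [-3.101, 0.001, -0.05]
contact_force: [0.8, -0.6, 0.3]
grip_width: -0.001
gripper_force: 0.0
```

Run:
```python
from workcell import *
s=sense();print(s['qpos'],s['tcp_pos'],s['orientation'])
```

```text
[-0.05146015  0.48589027  0.10251647  1.18850504  0.04016365  3.14058122] [615.58762929 -20.02233883 157.6624031 ] [-3.10142793e+00  1.04190067e-03 -5.04495308e-02]
```

Request:
step_arm --moves '[{"wx": 0,"wy": 0,"wz": -7,"x": 0,"y": 0,"z": 0,"fingers": 0},{"wx": 0,"wy": 0,"wz": -14,"x": 0,"y": 0,"z": 0,"fingers": 0},{"wx": 0,"wy": 0,"wz": -21,"x": 0,"y": 0,"z": 0,"fingers": 0},{"wx": 0,"wy": 0,"wz": -28,"x": 0,"y": 0,"z": 0,"fingers": 0},{"wx": 0,"wy": 0,"wz": -35,"x": 0,"y": 0,"z": 0,"fingers": 0}]'

```text
t: 2.45
tcp_pos: [615.9, -20.4, 158.5]
orientation: [-3.109, -0.024, 0.566]
contact_force: [-0.8, -0.3, -0.1]
grip_width: -0.001
gripper_force: 0.0
```

Request:
step_arm --moves '[{"wx": 0,"wy": 0,"wz": -7,"x": 0,"y": 0,"z": 0,"fingers": 0},{"wx": 0,"wy": 0,"wz": -14,"x": 0,"y": 0,"z": 0,"fingers": 0},{"wx": 0,"wy": 0,"wz": -21,"x": 0,"y": 0,"z": 0,"fingers": 0},{"wx": 0,"wy": 0,"wz": -28,"x": 0,"y": 0,"z": 0,"fingers": 0},{"wx": 0,"wy": 0,"wz": -35,"x": 0,"y": 0,"z": 0,"fingers": 0}]'

```text
t: 2.87
tcp_pos: [615.9, -20.4, 158.5]
orientation: [-3.129, -0.038, 1.177]
contact_force: [0.6, -0.2, -0.2]
grip_width: -0.002
gripper_force: 0.0
```

Request:
step_arm --moves '[{"wx": 0,"wy": 0,"wz": -7,"x": 0,"y": 0,"z": 0,"fingers": 0},{"wx": 0,"wy": 0,"wz": -14,"x": 0,"y": 0,"z": 0,"fingers": 0},{"wx": 0,"wy": 0,"wz": -14,"x": 0,"y": 0,"z": 0,"fingers": 0},{"wx": 0,"wy": 0,"wz": -14,"x": 0,"y": 0,"z": 0,"fingers": 0}]'

```text
t: 3.2
tcp_pos: [616.0, -20.1, 158.2]
orientation: [-3.137, -0.04, 1.411]
contact_force: [0.6, 0.5, 0.1]
grip_width: -0.002
gripper_force: 0.0
```

```bash
cat >> h.py <<'E'
from scipy.spatial.transform import Rotation as R
O=np.array([597.6,48.4]);YH=-0.131
HX=np.array([np.cos(YH),np.sin(YH)]);HY=np.array([-HX[1],HX[0]])
def toh(p): d=np.asarray(p)[:2]-O; return np.array([d@HX,d@HY])
def plan(hx,hy,z,yaw=YH+np.pi/2):
    s=sense();C=R.from_euler("xyz",s["orientation"]);T=R.from_euler("xyz",[np.pi,0,yaw])
    w=np.r_[O+hx*HX+hy*HY,z]
    print("holder",toh(s["tcp_pos"]).round(1),s["tcp_pos"][2].round(1),"rot",np.degrees((C.inv()*T).as_rotvec()).round(2),"shift mm",C.inv().apply(w-s["tcp_pos"]).round(1),"F",s["contact_force"].round(1))
E
python3 -c "
from h import *
plan(28,-14,157)"
```

```text
holder [ 27.2 -65.5] 158.2 rot [-0.21 -2.3  -1.62] shift mm [51.5 -0.7  3.3] F [0.6 0.5 0.1]
```

Request:
step_arm --moves '[{"wx": -0.2,"wy": -2.3,"wz": -1.6,"x": 0.02,"y": -0.001,"z": 0,"fingers": 0},{"wx": -0.2,"wy": -2.3,"wz": -1.6,"x": 0.045,"y": -0.001,"z": 0.003,"fingers": 0},{"wx": -0.2,"wy": -2.3,"wz": -1.6,"x": 0.045,"y": -0.001,"z": 0.003,"fingers": 0}]'

```text
t: 3.45
tcp_pos: [622.3, 28.2, 156.3]
orientation: [-3.141, -0.001, 1.441]
contact_force: [-0.2, 0.4, -1.0]
grip_width: -0.002
gripper_force: 0.0
```

Run:
```python
from h import *
plan(28,-18,70)
im=get_image("side");c=cv2.resize(im[120:260,200:360],None,fx=4,fy=4,interpolation=cv2.INTER_CUBIC)
cv2.imwrite("pics/s1.png",cv2.cvtColor(c,cv2.COLOR_RGB2BGR))
```

```text
holder [ 27.1 -16.8] 156.3 rot [-0.03 -0.05  0.1 ] shift mm [-1.3  0.9 86.3] F [-0.2  0.4 -1. ]
```

View pics/s1.png

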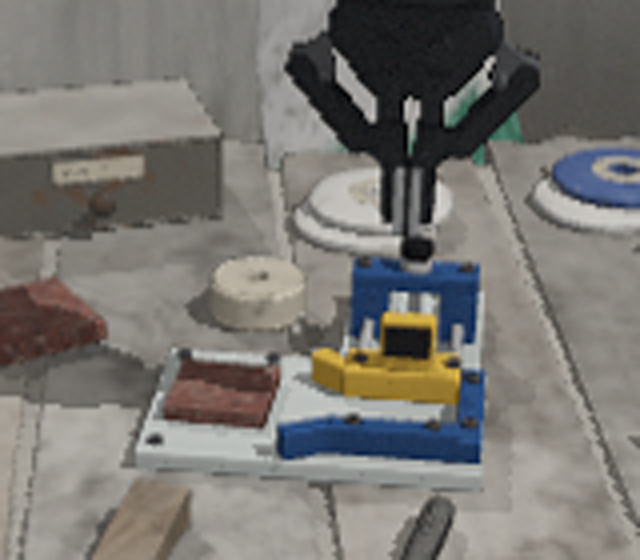

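The side view shows the shut fingers above the slot, with tips at crop (408,222), in front of the black pad at (408,343). The jaw is shut and the tile is flat on the plate.

Run:
```python
from h import *
for z in (118,125,131): print(z,cast("side",[[302,175.5]],z))
```

```text
118 [[626.98423043  65.79029222]]
125 [[625.4414695   50.30454443]]
131 [[624.11910298  37.03104632]]
```

Request:
step_arm --moves '[{"wx": 0,"wy": 0,"wz": 0,"x": 0,"y": 0,"z": 0.03,"fingers": 0},{"wx": 0,"wy": 0,"wz": 0,"x": 0,"y": 0.001,"z": 0.06,"fingers": 0},{"wx": 0,"wy": 0,"wz": 0,"x": 0,"y": 0.001,"z": 0.083,"fingers": 0},{"wx": 0,"wy": 0,"wz": 0,"x": 0,"y": 0.001,"z": 0.083,"fingers": 0}]'

```text
t: 3.83
tcp_pos: [620.2, 24.0, 68.8]
orientation: [-3.134, 0.001, 1.44]
contact_force: [-0.7, -0.4, -1.3]
grip_width: -0.0
gripper_force: 0.0
```

Request:
step_arm --moves '[{"wx": 0,"wy": 0,"wz": 0,"x": 0.007,"y": 0,"z": 0.002,"fingers": 0},{"wx": 0,"wy": 0,"wz": 0,"x": 0.014,"y": 0,"z": 0.003,"fingers": 0},{"wx": 0,"wy": 0,"wz": 0,"x": 0.018,"y": 0,"z": 0.003,"fingers": 0},{"wx": 0,"wy": 0,"wz": 0,"x": 0.021,"y": 0,"z": 0.003,"fingers": 0},{"wx": 0,"wy": 0,"wz": 0,"x": 0.024,"y": 0,"z": 0.003,"fingers": 0}]'

```text
t: 4.25
tcp_pos: [626.7, 49.3, 71.1]
orientation: [3.141, -0.0, 1.444]
contact_force: [0.0, 0.3, -0.5]
grip_width: -0.001
gripper_force: 0.0
```

```bash
python3 -c "
from h import *
plan(28,40,68)"
```

```text
holder [28.8  4.7] 71.1 rot [ 0.03 -0.02  0.25] shift mm [35.3 -0.6  3.1] F [ 0.   0.3 -0.5]
```

Request:
step_arm --moves '[{"wx": 0,"wy": 0,"wz": 0,"x": 0.002,"y": 0,"z": 0.002,"fingers": 0},{"wx": 0,"wy": 0,"wz": 0,"x": 0.004,"y": 0,"z": 0.003,"fingers": 0},{"wx": 0,"wy": 0,"wz": 0,"x": 0.006,"y": 0,"z": 0.003,"fingers": 0}]'

```text
t: 4.5
tcp_pos: [627.1, 54.3, 67.1]
orientation: [-3.141, 0.001, 1.444]
contact_force: [1.5, -5.1, 1.8]
grip_width: 0.001
gripper_force: 2.6
```

Request:
step_arm --moves '[{"wx": 0,"wy": 0,"wz": 0,"x": 0.002,"y": 0,"z": 0,"fingers": 0},{"wx": 0,"wy": 0,"wz": 0,"x": 0.004,"y": 0,"z": 0,"fingers": 0},{"wx": 0,"wy": 0,"wz": 0,"x": 0.006,"y": 0,"z": 0,"fingers": 0}]'

```text
t: 4.75
tcp_pos: [627.9, 60.0, 67.1]
orientation: [-3.141, 0.001, 1.443]
contact_force: [0.9, -7.3, 2.2]
grip_width: 0.001
gripper_force: 3.3
```

Request:
step_arm --moves '[{"wx": 0,"wy": 0,"wz": 0,"x": 0.003,"y": 0,"z": 0,"fingers": 0},{"wx": 0,"wy": 0,"wz": 0,"x": 0.006,"y": 0,"z": 0,"fingers": 0},{"wx": 0,"wy": 0,"wz": 0,"x": 0.009,"y": 0,"z": 0,"fingers": 0},{"wx": 0,"wy": 0,"wz": 0,"x": 0.012,"y": 0,"z": 0,"fingers": 0},{"wx": 0,"wy": 0,"wz": 0,"x": 0.015,"y": 0,"z": 0,"fingers": 0}]'

```text
t: 5.17
tcp_pos: [629.6, 75.2, 67.0]
orientation: [-3.141, 0.0, 1.443]
contact_force: [2.2, -9.4, 1.7]
grip_width: -0.001
gripper_force: 4.0
```

Request:
step_arm --moves '[{"wx": 0,"wy": 0,"wz": 0,"x": 0.003,"y": 0,"z": 0,"fingers": 0},{"wx": 0,"wy": 0,"wz": 0,"x": 0.006,"y": 0,"z": 0,"fingers": 0},{"wx": 0,"wy": 0,"wz": 0,"x": 0.009,"y": 0,"z": 0,"fingers": 0},{"wx": 0,"wy": 0,"wz": 0,"x": 0.011,"y": 0,"z": 0,"fingers": 0}]'

```text
t: 5.5
tcp_pos: [631.1, 85.8, 67.0]
orientation: [-3.141, 0.002, 1.443]
contact_force: [0.9, -9.5, 0.7]
grip_width: -0.002
gripper_force: 4.5
```

Run:
```python
from h import *
plan(28,48,67)
im=get_image("top")
q=big(mask(im,"yel",(205,150,265,200)));w=cast("top",q,31);h=np.array([toh(p) for p in w])
print("jaw yellow extents holder",h.min(0).round(1),h.max(0).round(1))
c=cv2.resize(im[130:250,170:330],None,fx=5,fy=5,interpolation=cv2.INTER_CUBIC)
cv2.imwrite("pics/c2.png",cv2.cvtColor(c,cv2.COLOR_RGB2BGR))
im=get_image("side");q=big(mask(im,"yel",(240,150,340,240)));w=cast("side",q,31);h=np.array([toh(p) for p in w])
print("side",h.min(0).round(1),h.max(0).round(1))
cv2.imwrite("pics/s2.png",cv2.cvtColor(im,cv2.COLOR_RGB2BGR))
im=cv2.cvtColor(cv2.imread("pics/side0.png"),cv2.COLOR_BGR2RGB);q=big(mask(im,"yel",(240,150,340,240)));w=cast("side",q,31);h=np.array([toh(p) for p in w])
print("side0",h.min(0).round(1),h.max(0).round(1))
```

```text
holder [28.3 41.4] 67.0 rot [-0.03  0.09  0.2 ] shift mm [ 6.6 -0.3  0. ] F [ 0.9 -9.5  0.7]Traceback (most recent call last):
  File "<stdin>", line 4, in <module>
  File "h.py", line 10, in big
    return max(c,key=cv2.contourArea).reshape(-1,2)
           ~~~^^^^^^^^^^^^^^^^^^^^^^^
ValueError: max() iterable argument is empty
```

Run:
```python
from h import *
for im in (cv2.cvtColor(cv2.imread("pics/side0.png"),cv2.COLOR_BGR2RGB),get_image("side")):
    q=big(mask(im,"yel",(240,150,340,240)));h=np.array([toh(p) for p in cast("side",q,12)])
    m=(h[:,0]>5)&(h[:,0]<50);print("inner edge, at z12", np.percentile(h[m,1],3).round(1),h[m,1].min().round(1),len(q))
```

```text
inner edge, at z12 19.1 18.8 98
inner edge, at z12 55.8 55.4 111
```

The side view puts the opening at about 36.7 mm. I'll push about 4 mm more, which still stops short of the end stop.

Request:
step_arm --moves '[{"wx": 0,"wy": 0,"wz": 0,"x": 0.002,"y": 0,"z": 0,"fingers": 0},{"wx": 0,"wy": 0,"wz": 0,"x": 0.004,"y": 0,"z": 0,"fingers": 0},{"wx": 0,"wy": 0,"wz": 0,"x": 0.004,"y": 0,"z": 0,"fingers": 0},{"wx": 0,"wy": 0,"wz": 0,"x": 0.004,"y": 0,"z": 0,"fingers": 0}]'

```text
t: 5.93
tcp_pos: [631.6, 89.6, 67.0]
orientation: [-3.141, 0.002, 1.443]
contact_force: [2.4, -9.4, 0.7]
grip_width: -0.002
gripper_force: 4.3
```

Run:
```python
from h import *
plan(28,48,67)
im=get_image("side")
q=big(mask(im,"yel",(240,150,340,240)));h=np.array([toh(p) for p in cast("side",q,12)])
m=(h[:,0]>5)&(h[:,0]<50);print(np.percentile(h[m,1],3).round(1)-19.1)
```

```text
holder [28.4 45.3] 67.0 rot [-0.03  0.09  0.2 ] shift mm [ 2.7 -0.4  0. ] F [ 2.4 -9.4  0.7]
40.4
```

Request:
step_arm --moves '[{"wx": 0,"wy": 0,"wz": 0,"x": -0.004,"y": 0,"z": 0,"fingers": 0},{"wx": 0,"wy": 0,"wz": 0,"x": -0.008,"y": 0,"z": 0,"fingers": 0},{"wx": 0,"wy": 0,"wz": 0,"x": -0.012,"y": 0,"z": 0,"fingers": 0},{"wx": 0,"wy": 0,"wz": 0,"x": -0.016,"y": 0,"z": 0,"fingers": 0},{"wx": 0,"wy": 0,"wz": 0,"x": -0.025,"y": 0,"z": 0,"fingers": 0}]'

```text
t: 6.4
tcp_pos: [628.2, 66.0, 66.9]
orientation: [-3.14, -0.001, 1.445]
contact_force: [-0.2, 0.5, 0.2]
grip_width: 0.001
gripper_force: 0.0
```

Request:
step_arm --moves '[{"wx": 0,"wy": 0,"wz": 0,"x": -0.02,"y": 0,"z": 0,"fingers": 0},{"wx": 0,"wy": 0,"wz": 0,"x": -0.02,"y": 0,"z": -0.03,"fingers": 0},{"wx": 0,"wy": 0,"wz": 0,"x": -0.02,"y": 0,"z": -0.06,"fingers": 0},{"wx": 0,"wy": 0,"wz": 0,"x": -0.02,"y": 0,"z": -0.06,"fingers": 0}]'

```text
t: 6.73
tcp_pos: [627.9, 45.5, 132.5]
orientation: [3.136, -0.002, 1.444]
contact_force: [0.9, -0.1, 1.0]
grip_width: 0.0
gripper_force: 0.0
```

Run:
```python
from h import *
im=get_image("side")
q=big(mask(im,"yel",(240,150,340,240)));h=np.array([toh(p) for p in cast("side",q,12)])
m=(h[:,0]>5)&(h[:,0]<50);print("jaw",np.percentile(h[m,1],3).round(1)-19.1)
q=big(mask(im,"red",(235,200,285,235)));print(np.array([toh(p) for p in cast("side",q,22)]).min(0))
plan(-70,66,120)
```

```text
jaw 25.299999999999997
[-99.52606577 -36.82794872]
holder [29.9  1.2] 130.0 rot [ 0.21 -0.09  0.23] shift mm [ 65.2 -99.7   9.8] F [-0.9  0.6 -0.4]
```

Request:
step_arm --moves '[{"wx": 0,"wy": 0,"wz": 0,"x": 0.016,"y": -0.025,"z": 0,"fingers": 0},{"wx": 0,"wy": 0,"wz": 0,"x": 0.032,"y": -0.05,"z": 0,"fingers": 0},{"wx": 0,"wy": 0,"wz": 0,"x": 0.048,"y": -0.075,"z": 0,"fingers": 0},{"wx": 0,"wy": 0,"wz": 0,"x": 0.06,"y": -0.1,"z": 0.01,"fingers": 0},{"wx": 0,"wy": 0,"wz": 0,"x": 0.06,"y": -0.1,"z": 0.02,"fingers": 0}]'

```text
t: 7.2
tcp_pos: [530.5, 120.0, 106.6]
orientation: [-3.139, -0.001, 1.447]
contact_force: [0.8, -0.7, -0.3]
grip_width: 0.003
gripper_force: 0.0
```

Request:
step_arm --moves '[{"wx": 0,"wy": 0,"wz": 0,"x": 0,"y": 0,"z": 0.03,"fingers": 0},{"wx": 0,"wy": 0,"wz": 0,"x": 0,"y": 0,"z": 0.06,"fingers": 0},{"wx": 0,"wy": 0,"wz": 0,"x": 0,"y": 0,"z": 0.064,"fingers": 0},{"wx": 0,"wy": 0,"wz": 0,"x": 0,"y": 0,"z": 0.064,"fingers": 0}]'

```text
t: 7.53
tcp_pos: [532.4, 117.5, 41.4]
orientation: [-3.136, 0.001, 1.444]
contact_force: [0.1, -0.2, -0.6]
grip_width: 0.001
gripper_force: 0.0
```

Run:
```python
from h import *
plan(-70,60,40)
im=get_image("side");c=cv2.resize(im[150:250,210:340],None,fx=6,fy=6,interpolation=cv2.INTER_CUBIC)
cv2.imwrite("pics/s3.png",cv2.cvtColor(c,cv2.COLOR_RGB2BGR))
```

```text
holder [-73.7  60. ] 41.4 rot [-0.3   0.07  0.25] shift mm [-0.   3.7  1.4] F [ 0.1 -0.2 -0.6]
```

View pics/s3.png

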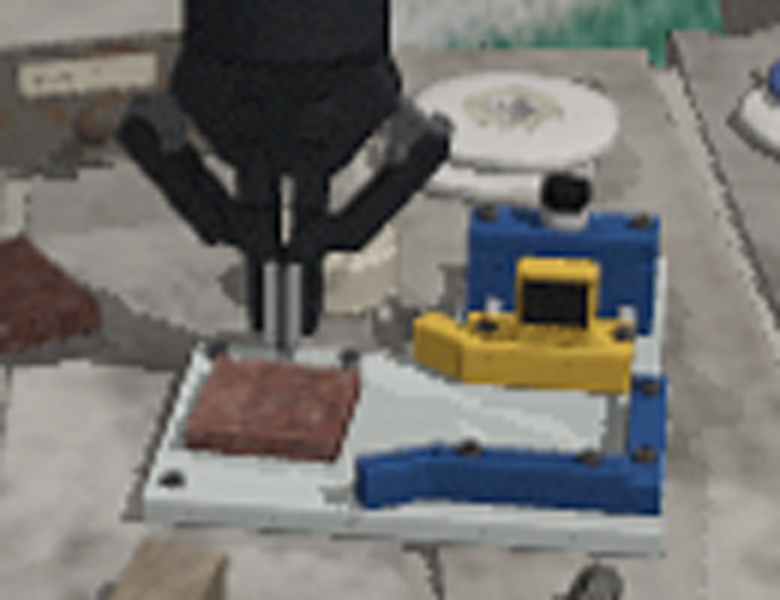

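The jaw is latched and the fingers are behind the tile's left edge, with tips at crop (284,355), just above the plate. Next is a gentle centring nudge.

Request:
step_arm --moves '[{"wx": 0,"wy": 0,"wz": 0,"x": -0.004,"y": 0.004,"z": 0,"fingers": 0},{"wx": 0,"wy": 0,"wz": 0,"x": -0.008,"y": 0.004,"z": 0,"fingers": 0},{"wx": 0,"wy": 0,"wz": 0,"x": -0.01,"y": 0.004,"z": 0,"fingers": 0},{"wx": 0,"wy": 0,"wz": 0,"x": -0.012,"y": 0.004,"z": 0,"fingers": 0},{"wx": 0,"wy": 0,"wz": 0,"x": -0.014,"y": 0.004,"z": 0,"fingers": 0}]'

```text
t: 8.0
tcp_pos: [536.5, 103.2, 43.7]
orientation: [-3.141, -0.0, 1.444]
contact_force: [0.1, 0.8, 0.2]
grip_width: 0.002
gripper_force: 0.0
```

Request:
step_arm --moves '[{"wx": 0,"wy": 0,"wz": 0,"x": -0.002,"y": 0,"z": 0,"fingers": 0},{"wx": 0,"wy": 0,"wz": 0,"x": -0.004,"y": 0,"z": 0,"fingers": 0},{"wx": 0,"wy": 0,"wz": 0,"x": -0.006,"y": 0,"z": 0,"fingers": 0},{"wx": 0,"wy": 0,"wz": 0,"x": -0.006,"y": 0,"z": 0,"fingers": 0}]'

```text
t: 8.33
tcp_pos: [535.4, 97.3, 43.2]
orientation: [-3.14, 0.0, 1.444]
contact_force: [0.6, 0.0, 0.1]
grip_width: -0.001
gripper_force: 0.1
```

Run:
```python
from h import *
plan(-125,1,120)
for im in (cv2.cvtColor(cv2.imread("pics/side0.png"),cv2.COLOR_BGR2RGB),get_image("side")):
    q=big(mask(im,"red",(235,200,285,235)));w=cast("side",q,22)
    h=np.array([toh(p) for p in w]);print("tile(side, includes front face)",h.min(0).round(1),h.max(0).round(1),h.mean(0).round(1))
```

```text
holder [-68.   40.3] 43.2 rot [-0.07  0.    0.23] shift mm [-39.1 -57.2 -76.8] F [0.6 0.  0.1]
tile(side, includes front face) [-99.5 -36.8] [-41.3  34.2] [-69.7  -2.9]
tile(side, includes front face) [-98.8 -40.9] [-41.8  28. ] [-69.7  -8.5]
```

Request:
step_arm --moves '[{"wx": 0,"wy": 0,"wz": 0.2,"x": 0.012,"y": 0,"z": 0,"fingers": 0},{"wx": 0,"wy": 0,"wz": 0.2,"x": 0.012,"y": 0,"z": -0.03,"fingers": 0},{"wx": 0,"wy": 0,"wz": 0.2,"x": 0.005,"y": -0.02,"z": -0.05,"fingers": 0},{"wx": 0,"wy": 0,"wz": 0.2,"x": -0.01,"y": -0.04,"z": -0.05,"fingers": 0},{"wx": 0,"wy": 0,"wz": 0.2,"x": -0.025,"y": -0.06,"z": -0.05,"fingers": 0}]'

```text
t: 8.8
tcp_pos: [473.1, 81.1, 94.2]
orientation: [3.141, -0.001, 1.442]
contact_force: [1.1, -0.3, -1.0]
grip_width: -0.0
gripper_force: 0.0
```

Request:
step_arm --moves '[{"wx": 0,"wy": 0,"wz": 0,"x": -0.014,"y": 0,"z": 0,"fingers": 0},{"wx": 0,"wy": 0,"wz": 0,"x": -0.014,"y": 0,"z": 0.0,"fingers": 0},{"wx": 0,"wy": 0,"wz": 0,"x": -0.014,"y": 0,"z": 0.03,"fingers": 0},{"wx": 0,"wy": 0,"wz": 0,"x": -0.014,"y": 0,"z": 0.05,"fingers": 0},{"wx": 0,"wy": 0,"wz": 0,"x": -0.014,"y": 0,"z": 0.05,"fingers": 0}]'

```text
t: 9.22
tcp_pos: [469.4, 66.9, 40.2]
orientation: [-3.136, 0.001, 1.441]
contact_force: [-2.1, -0.1, -0.7]
grip_width: -0.001
gripper_force: 0.0
```

Run:
```python
from h import *
plan(-104,1,41)
im=get_image("side");c=cv2.resize(im[150:250,210:340],None,fx=6,fy=6,interpolation=cv2.INTER_CUBIC)
cv2.imwrite("pics/s4.png",cv2.cvtColor(c,cv2.COLOR_RGB2BGR))
```

```text
holder [-129.5    1.6] 40.2 rot [-0.31  0.06  0.04] shift mm [-0.6 25.5 -0.9] F [-2.1 -0.1 -0.7]
```

View pics/s4.png

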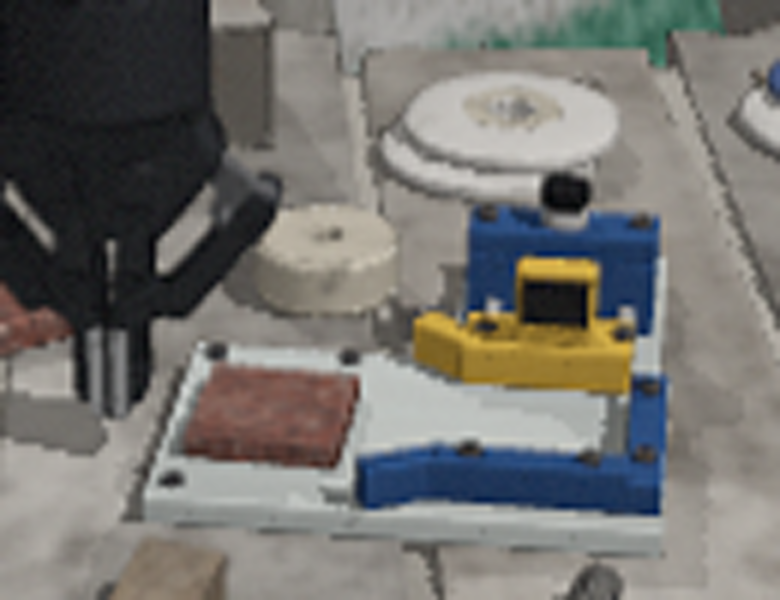

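The fingers are behind the tile at crop (110,415), and the tile is centred and square to the slot. The finger backs end only about 5 mm above the tips, so I'll turn 90° and push with the flat side instead.

Request:
step_arm --moves '[{"wx": 0,"wy": 0,"wz": -7,"x": 0,"y": 0,"z": 0,"fingers": 0},{"wx": 0,"wy": 0,"wz": -14,"x": 0,"y": 0,"z": 0,"fingers": 0},{"wx": 0,"wy": 0,"wz": -21,"x": 0,"y": 0,"z": 0,"fingers": 0},{"wx": 0,"wy": 0,"wz": -28,"x": 0,"y": 0,"z": 0,"fingers": 0},{"wx": 0,"wy": 0,"wz": -35,"x": 0,"y": 0,"z": 0,"fingers": 0}]'

```text
t: 9.68
tcp_pos: [472.1, 67.1, 44.7]
orientation: [3.141, -0.0, 2.058]
contact_force: [0.7, -1.1, 0.0]
grip_width: -0.002
gripper_force: 0.0
```

Request:
step_arm --moves '[{"wx": 0,"wy": 0,"wz": -7,"x": 0,"y": 0,"z": 0,"fingers": 0},{"wx": 0,"wy": 0,"wz": -14,"x": 0,"y": 0,"z": 0,"fingers": 0},{"wx": 0,"wy": 0,"wz": -21,"x": 0,"y": 0,"z": 0,"fingers": 0},{"wx": 0,"wy": 0,"wz": -28,"x": 0,"y": 0,"z": 0,"fingers": 0},{"wx": 0,"wy": 0,"wz": -35,"x": 0,"y": 0,"z": 0,"fingers": 0}]'

```text
t: 10.1
tcp_pos: [472.1, 67.1, 44.7]
orientation: [3.141, 0.0, 2.669]
contact_force: [0.5, 0.1, 0.0]
grip_width: -0.003
gripper_force: 0.0
```

Request:
step_arm --moves '[{"wx": 0,"wy": 0,"wz": -7,"x": 0,"y": 0,"z": 0,"fingers": 0},{"wx": 0,"wy": 0,"wz": -14,"x": 0,"y": 0,"z": 0,"fingers": 0},{"wx": 0,"wy": 0,"wz": -20,"x": 0,"y": 0,"z": 0,"fingers": 0},{"wx": 0,"wy": 0,"wz": -20,"x": 0,"y": 0,"z": 0,"fingers": 0}]'

```text
t: 10.43
tcp_pos: [472.1, 67.1, 44.5]
orientation: [3.141, 0.0, 3.017]
contact_force: [0.8, 0.2, -0.1]
grip_width: -0.001
gripper_force: 0.0
```

```bash
python3 -c "
from h import *
plan(-112,1,41,YH+np.pi)"
```

```text
holder [-126.9    2.1] 44.5 rot [0.03 0.02 0.36] shift mm [-14.9  -1.2   3.5] F [ 0.8  0.2 -0.1]
```

Request:
step_arm --moves '[{"wx": 0,"wy": 0,"wz": 0.4,"x": -0.003,"y": -0.001,"z": 0.002,"fingers": 0},{"wx": 0,"wy": 0,"wz": 0.4,"x": -0.007,"y": -0.001,"z": 0.0035,"fingers": 0},{"wx": 0,"wy": 0,"wz": 0.4,"x": -0.011,"y": -0.001,"z": 0.0035,"fingers": 0},{"wx": 0,"wy": 0,"wz": 0.4,"x": -0.015,"y": -0.001,"z": 0.0035,"fingers": 0}]'

```text
t: 10.77
tcp_pos: [486.3, 63.5, 39.7]
orientation: [3.142, -0.001, 3.003]
contact_force: [0.6, -0.4, 0.6]
grip_width: 0.002
gripper_force: 0.0
```

Request:
step_arm --moves '[{"wx": 0,"wy": 0,"wz": 0,"x": -0.003,"y": 0,"z": 0,"fingers": 0},{"wx": 0,"wy": 0,"wz": 0,"x": -0.006,"y": 0,"z": 0,"fingers": 0},{"wx": 0,"wy": 0,"wz": 0,"x": -0.009,"y": 0,"z": 0,"fingers": 0},{"wx": 0,"wy": 0,"wz": 0,"x": -0.012,"y": 0,"z": 0,"fingers": 0},{"wx": 0,"wy": 0,"wz": 0,"x": -0.015,"y": 0,"z": 0,"fingers": 0}]'

```text
t: 11.18
tcp_pos: [500.9, 61.4, 39.6]
orientation: [-3.142, -0.001, 3.004]
contact_force: [-1.6, 0.3, 0.4]
grip_width: -0.002
gripper_force: 0.2
```

Request:
step_arm --moves '[{"wx": 0,"wy": 0,"wz": 0,"x": -0.003,"y": 0,"z": 0,"fingers": 0},{"wx": 0,"wy": 0,"wz": 0,"x": -0.006,"y": 0,"z": 0,"fingers": 0},{"wx": 0,"wy": 0,"wz": 0,"x": -0.009,"y": 0,"z": 0,"fingers": 0},{"wx": 0,"wy": 0,"wz": 0,"x": -0.012,"y": 0,"z": 0,"fingers": 0},{"wx": 0,"wy": 0,"wz": 0,"x": -0.015,"y": 0,"z": 0,"fingers": 0}]'

```text
t: 11.6
tcp_pos: [515.7, 59.4, 39.6]
orientation: [-3.142, -0.001, 3.004]
contact_force: [-1.0, -0.3, -0.6]
grip_width: -0.001
gripper_force: 0.3
```

Run:
```python
from h import *
plan(-8,1,41,YH+np.pi)
im=get_image("side")
q=big(mask(im,"red",(235,195,320,240)));h=np.array([toh(p) for p in cast("side",q,22)]);print("tile",h.min(0).round(1),h.max(0).round(1))
c=cv2.resize(im[150:250,210:340],None,fx=6,fy=6,interpolation=cv2.INTER_CUBIC)
cv2.imwrite("pics/s5.png",cv2.cvtColor(c,cv2.COLOR_RGB2BGR))
```

```text
holder [-82.6   0.2] 39.6 rot [-0.   -0.07 -0.36] shift mm [-74.6   1.3  -1.5] F [-1.  -0.3 -0.6]
tile [-71.9 -40.4] [-16.   25.3]
```

View pics/s5.png

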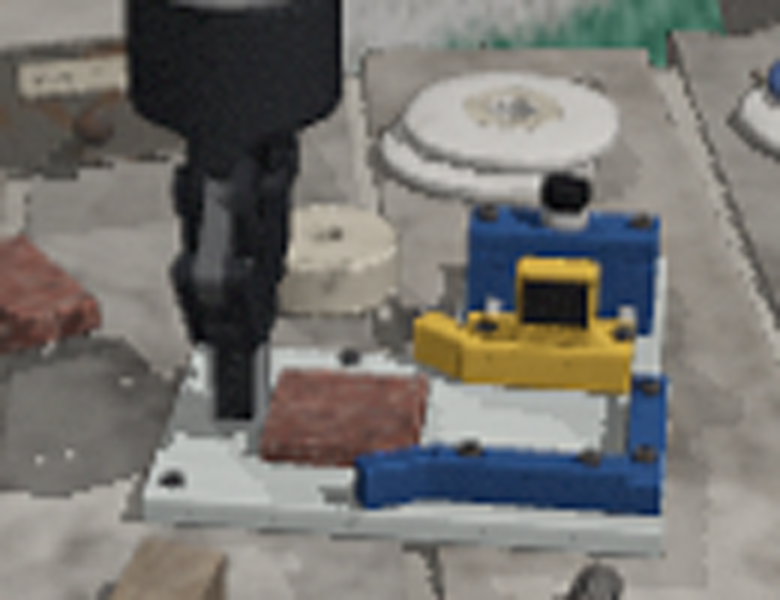

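The tile is moving squarely, with its rear edge at crop (265,450), and it lines up with the slot. I'll continue.

Request:
step_arm --moves '[{"wx": 0,"wy": 0,"wz": 0,"x": -0.003,"y": 0,"z": 0,"fingers": 0},{"wx": 0,"wy": 0,"wz": 0,"x": -0.006,"y": 0,"z": 0,"fingers": 0},{"wx": 0,"wy": 0,"wz": 0,"x": -0.009,"y": 0.001,"z": 0,"fingers": 0},{"wx": 0,"wy": 0,"wz": 0,"x": -0.012,"y": 0.001,"z": 0,"fingers": 0},{"wx": 0,"wy": 0,"wz": 0,"x": -0.015,"y": 0.001,"z": 0,"fingers": 0}]'

```text
t: 12.07
tcp_pos: [530.8, 58.4, 39.6]
orientation: [3.142, -0.001, 3.004]
contact_force: [-0.6, -0.1, -0.0]
grip_width: -0.001
gripper_force: 0.5
```

Request:
step_arm --moves '[{"wx": 0,"wy": 0,"wz": 0,"x": -0.003,"y": 0,"z": 0,"fingers": 0},{"wx": 0,"wy": 0,"wz": 0,"x": -0.006,"y": 0,"z": 0,"fingers": 0},{"wx": 0,"wy": 0,"wz": 0,"x": -0.009,"y": 0,"z": 0,"fingers": 0},{"wx": 0,"wy": 0,"wz": 0,"x": -0.012,"y": 0,"z": 0,"fingers": 0},{"wx": 0,"wy": 0,"wz": 0,"x": -0.015,"y": 0,"z": 0,"fingers": 0}]'

```text
t: 12.48
tcp_pos: [545.6, 56.2, 39.6]
orientation: [3.142, -0.001, 3.004]
contact_force: [-1.4, -0.1, 1.5]
grip_width: 0.004
gripper_force: 0.7
```

Request:
step_arm --moves '[{"wx": 0,"wy": 0,"wz": 0,"x": -0.003,"y": 0,"z": 0,"fingers": 0},{"wx": 0,"wy": 0,"wz": 0,"x": -0.006,"y": 0,"z": 0,"fingers": 0},{"wx": 0,"wy": 0,"wz": 0,"x": -0.009,"y": 0,"z": 0,"fingers": 0},{"wx": 0,"wy": 0,"wz": 0,"x": -0.012,"y": 0,"z": 0,"fingers": 0},{"wx": 0,"wy": 0,"wz": 0,"x": -0.015,"y": 0,"z": 0,"fingers": 0}]'

```text
t: 12.9
tcp_pos: [560.5, 54.2, 39.6]
orientation: [-3.142, -0.001, 3.004]
contact_force: [-1.4, 0.1, 0.3]
grip_width: -0.0
gripper_force: 0.6
```

Run:
```python
from h import *
plan(-8.7,1,41,YH+np.pi)
im=get_image("side")
q=big(mask(im,"yel",(240,150,340,240)));h=np.array([toh(p) for p in cast("side",q,12)])
m=(h[:,0]>5)&(h[:,0]<50);print("jaw",np.percentile(h[m,1],3).round(1)-19.1)
q=big(mask(im,"red",(235,195,320,240)));h=np.array([toh(p) for p in cast("side",q,22)]);print("tile",h.min(0).round(1),h.max(0).round(1))
c=cv2.resize(im[150:250,210:340],None,fx=6,fy=6,interpolation=cv2.INTER_CUBIC)
cv2.imwrite("pics/s6.png",cv2.cvtColor(c,cv2.COLOR_RGB2BGR))
```

```text
holder [-37.6   0.9] 39.6 rot [-0.   -0.07 -0.36] shift mm [-28.9   0.3  -1.5] F [-1.4  0.1  0.3]
jaw 25.9
tile [-26.8 -25.1] [27.8 30.4]
```

Request:
step_arm --moves '[{"wx": 0,"wy": 0,"wz": 0,"x": -0.003,"y": 0,"z": 0,"fingers": 0},{"wx": 0,"wy": 0,"wz": 0,"x": -0.006,"y": 0,"z": 0,"fingers": 0},{"wx": 0,"wy": 0,"wz": 0,"x": -0.009,"y": 0,"z": 0,"fingers": 0},{"wx": 0,"wy": 0,"wz": 0,"x": -0.012,"y": 0,"z": 0,"fingers": 0},{"wx": 0,"wy": 0,"wz": 0,"x": -0.015,"y": 0,"z": 0,"fingers": 0}]'

```text
t: 13.37
tcp_pos: [575.4, 52.2, 39.6]
orientation: [3.142, -0.001, 3.004]
contact_force: [-1.1, 0.1, 0.9]
grip_width: -0.004
gripper_force: 0.4
```

Request:
step_arm --moves '[{"wx": 0,"wy": 0,"wz": 0,"x": -0.002,"y": 0,"z": 0,"fingers": 0},{"wx": 0,"wy": 0,"wz": 0,"x": -0.004,"y": 0,"z": 0,"fingers": 0},{"wx": 0,"wy": 0,"wz": 0,"x": -0.006,"y": 0,"z": 0,"fingers": 0},{"wx": 0,"wy": 0,"wz": 0,"x": -0.008,"y": 0,"z": 0,"fingers": 0},{"wx": 0,"wy": 0,"wz": 0,"x": -0.009,"y": 0,"z": 0,"fingers": 0}]'

```text
t: 13.78
tcp_pos: [584.2, 50.9, 39.6]
orientation: [3.142, -0.001, 3.004]
contact_force: [-0.5, 0.1, -0.5]
grip_width: 0.0
gripper_force: 0.3
```

Request:
step_arm --moves '[{"wx": 0,"wy": 0,"wz": 0,"x": -0.001,"y": 0,"z": 0,"fingers": 0},{"wx": 0,"wy": 0,"wz": 0,"x": -0.002,"y": 0,"z": 0,"fingers": 0}]'

```text
t: 13.95
tcp_pos: [585.9, 50.7, 39.5]
orientation: [-3.142, -0.001, 3.004]
contact_force: [-0.2, 0.3, 0.1]
grip_width: -0.0
gripper_force: 0.4
```

Run:
```python
from h import *
plan(-8.7,1,41,YH+np.pi)
im=get_image("side")
q=big(mask(im,"red",(235,195,325,240)));h=np.array([toh(p) for p in cast("side",q,22)]);print("tile",h.min(0).round(1),h.max(0).round(1))
```

```text
holder [-11.9   0.8] 39.5 rot [-0.   -0.07 -0.36] shift mm [-3.2  0.3 -1.5] F [-0.2  0.3  0.1]
tile [ -0.9 -17.7] [53.5 26.5]
```

1 mm steps now, until the force rises.

Request:
step_arm --moves '[{"wx": 0,"wy": 0,"wz": 0,"x": -0.001,"y": 0,"z": 0,"fingers": 0},{"wx": 0,"wy": 0,"wz": 0,"x": -0.0015,"y": 0,"z": 0,"fingers": 0}]'

```text
t: 14.17
tcp_pos: [587.5, 50.5, 39.6]
orientation: [-3.142, -0.001, 3.004]
contact_force: [-1.7, 0.7, 0.8]
grip_width: -0.002
gripper_force: 0.3
```

Request:
step_arm --moves '[{"wx": 0,"wy": 0,"wz": 0,"x": -0.001,"y": 0,"z": 0,"fingers": 0},{"wx": 0,"wy": 0,"wz": 0,"x": -0.001,"y": 0,"z": 0,"fingers": 0}]'

```text
t: 14.33
tcp_pos: [588.6, 50.3, 39.6]
orientation: [3.142, -0.001, 3.004]
contact_force: [0.4, -0.7, 0.7]
grip_width: 0.001
gripper_force: 0.0
```

Request:
step_arm --moves '[{"wx": 0,"wy": 0,"wz": 0,"x": -0.0005,"y": 0,"z": 0,"fingers": 0},{"wx": 0,"wy": 0,"wz": 0,"x": -0.0005,"y": 0,"z": 0,"fingers": 0}]'

```text
t: 14.5
tcp_pos: [588.9, 50.3, 39.6]
orientation: [3.142, -0.001, 3.004]
contact_force: [0.1, -0.0, 0.3]
grip_width: 0.001
gripper_force: 0.1
```

Request:
step_arm --moves '[{"wx": 0,"wy": 0,"wz": 0,"x": -0.0005,"y": 0,"z": 0,"fingers": 0},{"wx": 0,"wy": 0,"wz": 0,"x": -0.0005,"y": 0,"z": 0,"fingers": 0}]'

```text
t: 14.67
tcp_pos: [589.4, 50.2, 39.5]
orientation: [3.142, -0.001, 3.004]
contact_force: [-0.2, 0.5, -0.3]
grip_width: -0.003
gripper_force: 0.2
```

Request:
step_arm --moves '[{"wx": 0,"wy": 0,"wz": 0,"x": -0.0005,"y": 0,"z": 0,"fingers": 0},{"wx": 0,"wy": 0,"wz": 0,"x": -0.001,"y": 0,"z": 0,"fingers": 0}]'

```text
t: 14.83
tcp_pos: [590.0, 50.2, 39.5]
orientation: [3.142, -0.002, 3.004]
contact_force: [-6.7, 0.9, 4.0]
grip_width: 0.0
gripper_force: 3.5
```

Run:
```python
from h import *
plan(-8.7,1,41,YH+np.pi)
im=get_image("side")
q=big(mask(im,"red",(235,195,325,240)));h=np.array([toh(p) for p in cast("side",q,22)]);print("tile",h.min(0).round(1),h.max(0).round(1))
c=cv2.resize(im[150:250,210:340],None,fx=6,fy=6,interpolation=cv2.INTER_CUBIC)
cv2.imwrite("pics/s7.png",cv2.cvtColor(c,cv2.COLOR_RGB2BGR))
```

```text
holder [-7.8  0.8] 39.5 rot [ 0.01 -0.12 -0.35] shift mm [ 0.9  0.2 -1.5] F [-6.7  0.9  4. ]
tile [  3.1 -17.7] [57.7 26.5]
```

View pics/s7.png

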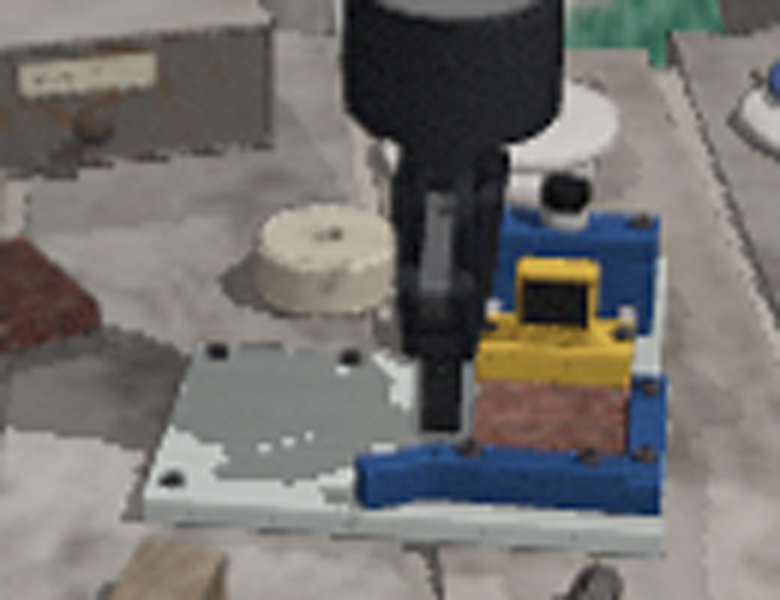

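The tile's far edge at crop (628,415) meets the back stop. The force has risen to 6.7 N and the front edge is at 57.7 (stop at 58), so it is home. I'll back off and rise.

Request:
step_arm --moves '[{"wx": 0,"wy": 0,"wz": 0,"x": 0.004,"y": 0,"z": 0,"fingers": 0},{"wx": 0,"wy": 0,"wz": 0,"x": 0.012,"y": 0,"z": 0,"fingers": 0},{"wx": 0,"wy": 0,"wz": 0,"x": 0.03,"y": 0,"z": 0,"fingers": 0},{"wx": 0,"wy": 0,"wz": 0,"x": 0.05,"y": 0,"z": 0,"fingers": 0},{"wx": 0,"wy": 0,"wz": 0,"x": 0.05,"y": 0,"z": -0.02,"fingers": 0}]'

```text
t: 15.3
tcp_pos: [534.5, 56.9, 56.2]
orientation: [-3.14, -0.009, 3.005]
contact_force: [-0.3, -0.1, -0.2]
grip_width: 0.002
gripper_force: 0.0
```

Request:
step_arm --moves '[{"wx": 0,"wy": 0,"wz": 0,"x": 0,"y": 0,"z": -0.03,"fingers": 0},{"wx": 0,"wy": 0,"wz": 0,"x": 0,"y": 0,"z": -0.06,"fingers": 0},{"wx": 0,"wy": 0,"wz": 0,"x": 0.03,"y": 0,"z": -0.09,"fingers": 0},{"wx": 0,"wy": 0,"wz": 0,"x": 0.03,"y": 0,"z": -0.09,"fingers": 0},{"wx": 0,"wy": 0,"wz": 0,"x": 0.03,"y": 0,"z": -0.09,"fingers": 0}]'

```text
t: 15.72
tcp_pos: [511.1, 61.3, 151.3]
orientation: [3.141, 0.002, 3.005]
contact_force: [-0.2, -0.7, -0.9]
grip_width: 0.001
gripper_force: 0.0
```

Run:
```python
from h import *
im=get_image("side")
q=big(mask(im,"yel",(240,150,340,240)));h=np.array([toh(p) for p in cast("side",q,12)])
m=(h[:,0]>5)&(h[:,0]<50);print("jaw",np.percentile(h[m,1],3).round(1)-19.1)
q=big(mask(im,"red",(235,195,325,240)));h=np.array([toh(p) for p in cast("side",q,22)]);print("tile",h.min(0).round(1),h.max(0).round(1))
if h[:,0].min()>0 and h[:,0].max()>56: print(close_job())
```

```text
jaw 30.5
tile [  3.1 -17.7] [57.7 28. ]
the job is handed in; nothing more can be done
None
```

The job is handed in, with no verdict returned: the jaw was pushed to about 40 mm and latched at about 25 mm, and the tile is against the back stop (front edge about 57.7 mm, stop at 58) with the arm clear; the last jaw reading (30.5 mm) is unreliable because the tile hides its lower edge.

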